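# Empty the cup of spoilt potatoes into the food caddy

## Task

The tall white cup on the slate drainer holds six spoilt little potatoes for the food-waste caddy. Swing the caddy's lid right up so that it stands open, then pick up the cup and tip all six potatoes into the caddy. Then set the empty cup down upright on the drainer, without dropping it, and shut the caddy's lid fully; leave everything else where it is.

Things in the scene. Friction and masses are not known exactly. Their poses are not given: they have to be found in the camera images.
- caddy: Food-waste caddy, a plain dark grey open-topped plastic box, 150 mm deep (its x) by 200 mm wide (its y) by 135 mm high, walls and floor 4 mm, standing fixed on the worktop. It stands on one side of the drainer, left or right. Origin: centre of its underside. Its front (-x side) faces roughly towards the robot; +x is the hinge side; z up.
- caddy_mouth (a point): Centre of the caddy's open mouth, 135 mm above its underside; axes as caddy.
- lid (a joint): Angle of the caddy's lid, rad: 0 fully shut (flat on the rim), growing as its front edge swings up and back; stop at 1.85 (leaning back a little past upright). The hinge is stiff: the lid stays at whatever angle it is left, and needs about 2 N at the lever to move. It may start slightly ajar (up to 0.2).
- lid_hinge (a point): Point on the lid's hinge line, at the middle of the caddy's far (+x) edge, 81 mm behind the caddy's centre and 135 mm above its underside. The hinge line runs along its y (the caddy's y). Axes turn with the lid. The lid is a flat plate 160 by 204 mm, 8 mm thick, with a panel raised 4 mm on its top.
- lid_lever (a point): Grip point in the middle of the lid's lift lever, a flat tongue 26 mm wide (y) and 9 mm thick, sticking 42 mm straight out from the middle of the lid's front edge. The point lies at x = -183, z = +5 mm from lid_hinge in the lid's axes: 26 mm out from the lid's front edge, 16 mm from the lever's tip. Axes turn with the lid: -x points out along the lever.
- drainer: Slate-grey stone-resin draining board with flat ribs, 460 mm (its x) by 420 mm (its y), fixed on the worktop. Its standing surface is 12 mm above the worktop; a rim 10 mm wide round the edge is 18 mm high. Origin: on its underside, midway across y, 200 mm behind its front (-x) edge.
- cup: Tall white ceramic cup, no handle, a straight cylinder 64 mm across and 90 mm high, wall 3 mm, floor 4 mm, 120 to 200 g, the potatoes in its lower two thirds, standing near the drainer's front edge in a row with the ramekin and the funnel (order varies, spacing 140 mm). Held loosely it swings between the fingers. Origin: centre of its underside; z is its axis, towards the mouth.
- cup_rim (a point): Centre of the cup's mouth, 90 mm above its underside.
- ramekin: Bystander: white ceramic ramekin, round, 90 mm across and 45 mm high, empty, on the drainer. Origin: centre of its underside.
- funnel: Bystander: yellow plastic funnel standing mouth down on the drainer, 90 mm across, 108 mm high. Origin: centre of its underside.
- casserole: Bystander: clear glass oven dish, 140 mm (x) by 230 mm (y, 278 with its lugs) by 62 mm high, on the drainer behind the row. Origin: centre of its underside.
- masher: Bystander: steel potato masher, 250 mm long, lying along the drainer's y behind the glass dish, at most 75 mm high. Origin: under its middle.
- dish_brush: Bystander: white dish brush, 250 mm long, lying on the worktop at the left side.
- potato1: One of the six small potatoes in the cup: pale brown, oblong with round ends, 24 mm thick and 32 mm long (along its x), about 12 g, smooth (friction 0.3): it slides out once the cup is tipped 20 to 30 degrees past level. Origin: its middle.
- potato2: One of the six small potatoes in the cup: pale brown, oblong with round ends, 24 mm thick and 32 mm long (along its x), about 12 g, smooth (friction 0.3): it slides out once the cup is tipped 20 to 30 degrees past level. Origin: its middle.
- potato3: One of the six small potatoes in the cup: pale brown, oblong with round ends, 24 mm thick and 32 mm long (along its x), about 12 g, smooth (friction 0.3): it slides out once the cup is tipped 20 to 30 degrees past level. Origin: its middle.
- potato4: One of the six small potatoes in the cup: pale brown, oblong with round ends, 24 mm thick and 32 mm long (along its x), about 12 g, smooth (friction 0.3): it slides out once the cup is tipped 20 to 30 degrees past level. Origin: its middle.
- potato5: One of the six small potatoes in the cup: pale brown, oblong with round ends, 24 mm thick and 32 mm long (along its x), about 12 g, smooth (friction 0.3): it slides out once the cup is tipped 20 to 30 degrees past level. Origin: its middle.
- potato6: One of the six small potatoes in the cup: pale brown, oblong with round ends, 24 mm thick and 32 mm long (along its x), about 12 g, smooth (friction 0.3): it slides out once the cup is tipped 20 to 30 degrees past level. Origin: its middle.

How it is judged:
By the outcome, as a careful person would: the job done as asked, in the order asked, and still so for the second after the job is handed in, with the robot touching nothing.
It also fails if it takes over 72 s, if anything falls off the work surface, if the arm or the gripper's body presses on something with over 40 N, if the wrist force passes 120 N, or if a joint passes its speed limit or range.

## Robot

A 7-joint arm with a two-finger parallel gripper is mounted at the origin on the work surface. World frame = base frame: x ahead of the robot, y to its left, z up, the work surface at z = 0. Lengths are in mm, angles in degrees, forces in N, time in s.
With the tool pointing down it reaches from about 350 to 900 mm from the base axis. Payload 7.2 kg.
Tool frame: the origin (TCP) lies at the very end of the fingers, on their centre line; the grasp point (between the pads) lies 19 mm behind it; z points along the fingers, y is the line along which they close (so a half turn about z gives the same grasp; the last joint's range is limited). The gripper opens to 88 mm and grips with 3 to 60 N. Pads are 20 mm wide; open, the fingers measure 115 mm over their backs; the gripper's body (75 mm by 178 mm) begins 61 mm behind the grasp point.
Start: joints at [-75.47, 23.554, -0.728, 91.456, 0.321, 64.991, -4.71], TCP at [197.681, 592.918, 222.653] pointing down, gripper open.
Joint ranges: [-169.25, 169.25], [-16.82, 113.86], [-84.01, 82.57], [7.8, 145.47], [-59.2, 239.2], [7.22, 106.19], [-163.78, 163.78]. Speed limits (degrees/s): [136.94, 136.94, 172.46, 172.46, 180, 180, 180].

## Interface

Orientations are given as a 3x3 rotation matrix whose columns are the frame's x, y, z axes.
In Python, from bench import ctrl, eyes gives the robot as it stands (ctrl), with the cameras (eyes).
- The arm moves only by the shell command python3 nudge.py 'ROWS' [OPENING] [FORCE]. ROWS is a JSON list of rows, 1 to 20 of them, each of 6 numbers: dx, dy, dz in mm, then a rotation vector rx, ry, rz in degrees; each row shifts and turns the commanded pose from where the row before left it, along the tool's axes as they then stand; what a row does not reach is not made up. A row lasts 1/10 s, in which the tool goes at most 50 mm and 8.59 degrees, less where a joint would pass 70% of its speed; a pose out of reach is approached as far as the arm can. OPENING is the finger opening in mm, set as the command begins (- or left out keeps the last). The fingers move at their own pace and stop on an object; FORCE is the grip in N (left out, the last holds). Time passes only in rows, so rows that do not move let the fingers close. It prints the time, the measured TCP pose, the force, the opening and the grip force at its end.
- ctrl.sense(): the state, without advancing time (a new reading comes with each control period).
- eyes.read_camera(name): name is "scene" or "top"; returns (picture, depth): 400x640x3 uint8, red, green, blue; 400x640 float32, mm along the optical axis (not along the pixel's ray), 0 where there is no reading.
- eyes.get_calibration(name): a dict with "fov_y" (degrees; the focal length in pixels is half the picture's height over the tangent of half this angle, whatever the lens; pixels are square), "cx", "cy" (the principal point, pixels), "dist_coeffs" ([k1, k2, p1, p2, k3] as OpenCV has them; the pictures are not rectified), "extrinsics" (4x4, takes a point from world to camera coordinates). Camera axes: x right, y down, z forward; pixel columns grow to the right and rows downward; lengths in mm; the calibration is good to about 2 mm. A picture is of the moment at which its call begins. get_calibration takes no time and is no camera call.
- ctrl.finish_job(): hands the job in; it is judged then, once.
The state is a dict: "t": time; "qpos": joint angles; "qvel": joint speeds; "joint_torque": joint torques, N m; "position": TCP position; "ee_rot": TCP orientation; "contact_force": force on the tool from outside, world axes, zero at the start; "wrist_torque": the same for the moment, N m; "gripper_width": finger opening in mm; "grasp_force": force on a finger pad.
Only numpy, scipy, OpenCV 4.12 (cv2) and the standard library are available. Lean on these libraries where they do the work, as an engineer would, in place of code of your own. Each camera call takes 0.05 s, during which the arm holds its last target. There are 200 camera calls.

## Working session

There is one attempt and no reset: what is moved stays moved. The work goes in short steps, Python scripts to look and compute and a shell command to move; the robot and the scene stay as the last step left them, time stands still between calls to the robot, and variables do not carry over. Pictures are saved under pics/ and viewed, at most 10 in all, crops included, and the job is handed in when it is done.

```bash
ls; mkdir -p pics
python3 - <<'E'
from bench import ctrl, eyes
import cv2, numpy as np
for n in ("scene","top"):
    im,d=eyes.read_camera(n); cv2.imwrite(f"pics/{n}0.png",im[:,:,::-1]); np.save(f"pics/{n}0.npy",d)
    c=eyes.get_calibration(n); print(n,c)
s=ctrl.sense(); print(s)
E
```

```text
bench.py
nudge.py
pics
scene {'fov_y': 55.17413439547451, 'cx': 313.17730119753173, 'cy': 195.67878695447422, 'dist_coeffs': array([-0.04572648,  0.        ,  0.        ,  0.        ,  0.        ]), 'extrinsics': array([[ 9.94491353e-01, -1.04433350e-01, -8.97912670e-03,
        -5.61636167e+02],
       [-8.28966849e-02, -7.31184548e-01, -6.77124284e-01,
         1.62613309e+02],
       [ 6.41489584e-02,  6.74138585e-01, -7.35813889e-01,
         1.07055346e+03],
       [ 0.00000000e+00,  0.00000000e+00,  0.00000000e+00,
         1.00000000e+00]])}
top {'fov_y': 55.71014111100698, 'cx': 320.86269512321894, 'cy': 201.993109679779, 'dist_coeffs': array([-0.02918465,  0.        ,  0.        ,  0.        ,  0.        ]), 'extrinsics': array([[ 1.65355434e-02, -9.99843804e-01,  6.24040145e-03,
         5.36480413e+01],
       [-9.97185742e-01, -1.69473918e-02, -7.30300052e-02,
         5.93696259e+02],
       [ 7.31243568e-02, -5.01524853e-03, -9.97310220e-01,
         1.20131816e+03],
       [ 0.00000000e+00,  0.00000000e+00,  0.00000000e+00,
         1.00000000e+00]])}
{'t': 0.1, 'qpos': array([-75.46756807,  23.59505407,  -0.72982697,  91.49603013,
         0.32165296,  64.9894988 ,  -4.70804309]), 'qvel': array([-0.02680892, -0.21036249, -0.06759403, -0.13559212,  0.06337126,
        0.03643489, -0.00922876]), 'joint_torque': array([ 2.87542585e-03, -5.89097321e+01,  6.43865559e-01, -2.91706002e+01,
       -5.37606783e-02,  1.45937281e-02,  4.33326829e-05]), 'position': array([197.58484048, 592.50074413, 221.92019021]), 'ee_rot': array([[-9.48681560e-01,  3.16232799e-01, -3.39084255e-04],
       [ 3.16232966e-01,  9.48680635e-01, -1.32806484e-03],
       [-9.82949936e-05, -1.36714024e-03, -9.99999061e-01]]), 'contact_force': array([-0.63227783,  0.1739822 ,  0.33297293]), 'wrist_torque': array([-0.03041536,  0.01120909, -0.01617375]), 'grasp_force': 0.0, 'gripper_width': 87.35918122982572}
```

View pics/scene0.png

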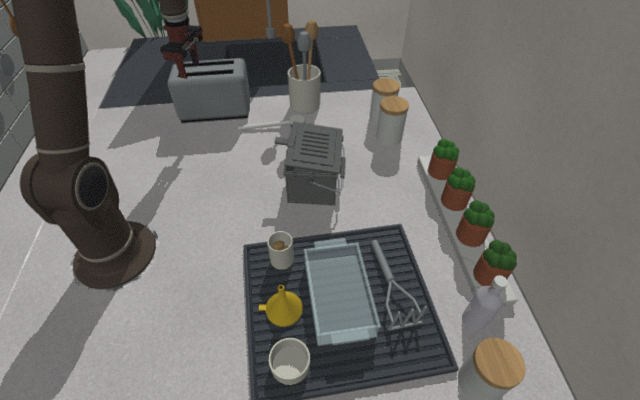

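View pics/top0.png

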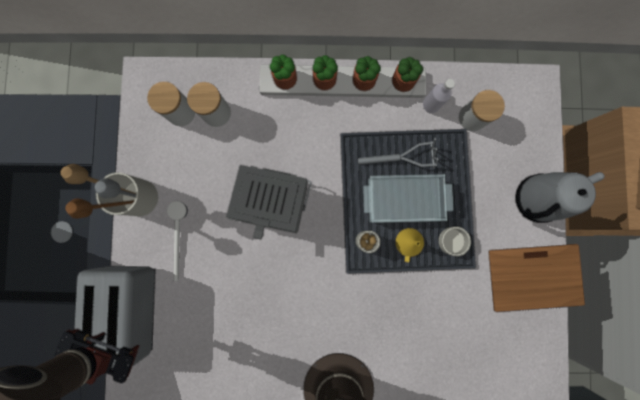

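The scene view shows the caddy at about (315,160) with its lever at (283,141), and the cup with potatoes at (281,250). The top view shows the caddy at (268,200) with its lever at (257,230), and the cup at (367,241). The funnel is at (409,242), the ramekin at (455,241), and the caddy is left of the drainer.

```bash
cat > h.py <<'E'
from bench import ctrl, eyes
import cv2, numpy as np
def cal(n):
    c=eyes.get_calibration(n); f=200/np.tan(np.radians(c["fov_y"]/2))
    return np.array([[f,0,c["cx"]],[0,f,c["cy"]],[0,0,1]]),np.array(c["dist_coeffs"]),np.array(c["extrinsics"])
def rays(n,uv):
    K,D,E=cal(n); p=cv2.undistortPoints(np.array(uv,float).reshape(-1,1,2),K,D)[:,0]
    R=E[:3,:3]; return -R.T@E[:3,3], np.c_[p,np.ones(len(p))]@R
def plane(n,uv,z):
    o,d=rays(n,uv); return o+d*((z-o[2])/d[:,2])[:,None]
def cloud(n,d):
    v,u=np.mgrid[:400,:640]; o,r=rays(n,np.c_[u.ravel(),v.ravel()]); 
    return (o+r*d.reshape(-1,1)).reshape(400,640,3)
def proj(n,P):
    K,D,E=cal(n); return cv2.projectPoints(np.array(P,float).reshape(-1,1,3),cv2.Rodrigues(E[:3,:3])[0],E[:3,3],K,D)[0][:,0]
E
python3 - <<'E'
from h import *
im=cv2.imread("pics/top0.png"); P=cloud("top",np.load("pics/top0.npy"))
# lid / caddy: points high in region
reg=np.zeros((400,640),bool); reg[155:245,220:315]=1
m=reg&(P[...,2]>125)&(P[...,2]<200)
q=P[m]; print("lid n",len(q),q.min(0),q.max(0))
A=np.c_[q[:,:2],np.ones(len(q))]; co=np.linalg.lstsq(A,q[:,2],rcond=None)[0]; print("plane",co, "tilt",np.degrees(np.hypot(*co[:2])))
cn,_=cv2.findContours(m.astype(np.uint8),0,1); c=max(cn,key=cv2.contourArea)
print("contour",cv2.approxPolyDP(c,2.5,True)[:,0].tolist(), [P[y,x].round().tolist() for x,y in cv2.approxPolyDP(c,2.5,True)[:,0]])
print("lidrect",cv2.minAreaRect(c))
# row objects & heights
for nm,(x0,x1,y0,y1),lo,hi in (("cup",(350,385,225,258),90,110),("ramekin",(436,474,224,260),50,65),("funnel",(392,428,222,265),50,125)):
    r=np.zeros((400,640),bool); r[y0:y1,x0:x1]=1; mm=r&(P[...,2]>lo)&(P[...,2]<hi); q=P[mm]
    cn,_=cv2.findContours(mm.astype(np.uint8),0,1); cc=max(cn,key=cv2.contourArea); e=cv2.minEnclosingCircle(cc); 
    print(nm,len(q),q.min(0).round(),q.max(0).round(),e,plane("top",[e[0]],np.percentile(q[:,2],80)).round(1))
r=P[275:330,250:330].reshape(-1,3); print("table z",np.median(r[:,2]))
s=P[265:268,360:460].reshape(-1,3); print("drainer front",np.median(s,0))
E
```

```text
lid n 4064 [476.87309391 106.08665235 127.21462627] [688.41614921 335.60775526 176.16754364]
plane [-1.06447084e-01  3.28001798e-02  2.12989452e+02] tilt 6.3819457652394345
contour [[239, 165], [228, 218], [254, 223], [252, 236], [261, 238], [264, 226], [296, 232], [306, 178]] [[688.0, 306.0, 145.0], [533.0, 336.0, 131.0], [519.0, 253.0, 164.0], [482.0, 257.0, 170.0], [477.0, 232.0, 169.0], [511.0, 225.0, 161.0], [496.0, 135.0, 134.0], [653.0, 109.0, 145.0]]
lidrect ((265.4708557128906, 204.38861083984375), (72.1551742553711, 69.68303680419922), 11.888657569885254)
cup 82 [ 442. -110.   90.] [502. -49. 109.] ((368.0, 241.0), 10.816754341125488) [[472.  -78.9 105.4]]
ramekin 164 [ 431. -406.   50.] [ 519. -316.   63.] ((455.51910400390625, 240.9076385498047), 14.807498931884766) [[ 475.1 -359.    60.2]]
funnel 204 [ 441. -250.   50.] [ 495. -196.  125.] ((411.3803405761719, 242.3376007080078), 8.6708345413208) [[ 469.2 -216.1   77. ]]
table z 1.8062319501145794
drainer front [ 390.93326817 -226.62210843   12.20219238]
```

Run:
```python
import cv2
a=cv2.imread("pics/top0.png")[150:270,215:395]; b=cv2.imread("pics/scene0.png")[105:285,230:360]
cv2.imwrite("pics/crop1.png",cv2.hconcat([cv2.resize(a,(480,320),interpolation=2),cv2.resize(b,(231,320),interpolation=2)]))
```

```text
(no output)
```

View pics/crop1.png

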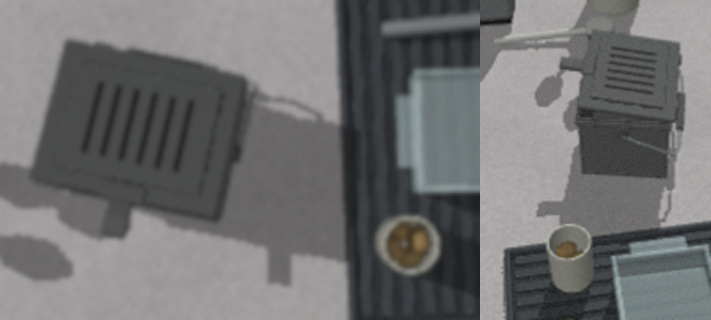

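The crop shows the lid slightly ajar with its lever at the front. The cup holds potatoes, and a thin wire handle hangs on the caddy's right side. Next I'll fit the lid plane and edges more closely.

Run:
```python
from h import *
P=cloud("top",np.load("pics/top0.npy"))
reg=np.zeros((400,640),bool); reg[155:245,220:315]=1
m=(reg&(P[...,2]>125)&(P[...,2]<200)).astype(np.uint8)
k=np.ones((3,3),np.uint8); body=cv2.morphologyEx(m,cv2.MORPH_OPEN,np.ones((15,15),np.uint8))
q=P[cv2.erode(body,np.ones((9,9),np.uint8))>0]
for i in range(5):
    A=np.c_[q[:,:2],np.ones(len(q))]; co=np.linalg.lstsq(A,q[:,2],rcond=None)[0]; r=q[:,2]-A@co; q=q[abs(r)<2*r.std()+.5]
print("panel plane",co,r.std(),"tilt",np.degrees(np.arctan(np.hypot(*co[:2]))),"uphill dir",np.degrees(np.arctan2(-co[1],-co[0])))
def onpl(uv,off=0):
    o,d=rays("top",uv); n=np.r_[-co[:2],1]; return o+d*((co[2]+off-o@n)/(d@n))[:,None]
c=max(cv2.findContours(body,0,cv2.CHAIN_APPROX_NONE)[0],key=cv2.contourArea)[:,0]
X=onpl(c,-4); rect=cv2.minAreaRect(X[:,:2].astype(np.float32)); print("rect",rect,cv2.boxPoints(rect).tolist())
lev=m&~cv2.dilate(body,k); lev=cv2.morphologyEx(lev,cv2.MORPH_OPEN,k); v,u=np.nonzero(lev); s=v>222; u,v=u[s],v[s]
L=onpl(np.c_[u,v],-2); print("lever px",u.min(),u.max(),v.min(),v.max(),"centre",L.mean(0)); print("lever depth z",np.median(P[v,u],0))
```

```text
panel plane [-1.35884622e-01  2.94626453e-02  2.33551454e+02] 2.1396872689013144 tilt 7.915769175724028 uphill dir -12.233570834273467
rect ((593.1082763671875, 219.31654357910156), (207.2760772705078, 163.48019409179688), 79.32538604736328) [[493.5857238769531, 132.61279296875], [654.23681640625, 102.33113861083984], [692.630859375, 306.0202941894531], [531.979736328125, 336.30194091796875]]
lever px 253 263 224 238 centre [496.36917512 240.57804644 171.19058162]
lever depth z [496.64344543 240.92058892 169.1460953 ]
```

```bash
python3 nudge.py '[[0,0,0,0,0,-7.7],[-15,-12,0,0,0,0],[-25,-21,0,0,0,0],[-25,-21,0,0,0,0],[-25,-21,0,0,0,0],[-25,-21,0,0,0,0],[-25,-21,0,0,0,0],[-25,-21,0,0,0,0],[-25,-21,0,0,0,0],[-25,-21,0,0,0,0],[-25,-21,0,0,0,0],[-25,-21,0,0,0,0],[-25,-21,0,0,0,0],[-25,-21,0,0,0,0],[-25,-21,0,0,0,0],[-13,-8,0,0,0,0],[0,0,0,0,0,0],[0,0,0,0,0,0]]' 60
cat >> h.py <<'E'
import json,os
def log():
    s=ctrl.sense(); open("log.jsonl","a").write(json.dumps({k:np.array(s[k]).tolist() for k in ("t","qpos","position","ee_rot")})+"\n"); return s
def to(target,s=None):
    s=s or ctrl.sense(); return np.array(s["ee_rot"]).T@(np.array(target)-s["position"])
E
python3 - <<'E'
from h import *
s=log(); print(s["qpos"].round(1),s["position"],s["ee_rot"].round(3).tolist(),to([490,239,146]).round(1))
E
```

```text
t: 1.9
position: [489.4, 238.7, 222.5]
ee_rot: [[-0.982, 0.189, -0.001], [0.189, 0.982, 0.0], [0.001, -0.0, -1.0]]
contact_force: [0.2, 0.7, 0.6]
gripper_width: 60.0
grasp_force: 0.0
[-38.6  15.6   9.2 103.2  -2.9  61.4  50.8] [489.40798687 238.74813703 222.49294905] [[-0.982, 0.189, -0.001], [0.189, 0.982, 0.0], [0.001, -0.0, -1.0]] [-0.6  0.4 76.5]
```

```bash
python3 nudge.py '[[0,0,20,0,0,0],[0,0,25,0,0,0],[0,0,20,0,0,0],[0,0,11,0,0,0],[0,0,0,0,0,0]]' 60
python3 nudge.py '[[0,0,0,0,0,0],[0,0,0,0,0,0],[0,0,0,0,0,0],[0,0,0,0,0,0],[0,0,0,0,0,0],[0,0,0,0,0,0]]' 10 12
python3 - <<'E'
from h import *
s=log(); print(s["qpos"].round(1))
E
```

```text
t: 2.4
position: [488.4, 239.7, 145.4]
ee_rot: [[-0.983, 0.185, -0.003], [0.185, 0.983, -0.001], [0.002, -0.002, -1.0]]
contact_force: [-0.3, 0.4, 0.3]
gripper_width: 59.9
grasp_force: 0.0
t: 3.0
position: [490.7, 241.8, 147.5]
ee_rot: [[-0.983, 0.185, 0.003], [0.185, 0.983, 0.004], [-0.002, 0.004, -1.0]]
contact_force: [0.9, 5.7, -0.1]
gripper_width: 25.8
grasp_force: 12.0
[-38.1  20.4   8.6 107.9  -3.9  51.8  51.8]
```

```bash
python3 nudge.py '[[-1,2,-7,0,0,0],[-3,0,-12,0,0,0],[-4,0,-12,0,0,0],[-6,0,-15,0,0,0],[-7.5,0,-14,0,0,0],[-9,0,-13,0,0,0],[-9.3,0,-13,0,0,0],[0,0,0,0,0,0]]'
python3 - <<'E'
from h import *
s=log(); print(s["qpos"].round(1),s["contact_force"])
E
```

```text
t: 3.8
position: [530.4, 234.1, 235.3]
ee_rot: [[-0.982, 0.187, 0.002], [0.187, 0.982, 0.002], [-0.002, 0.002, -1.0]]
contact_force: [-2.4, 2.6, 3.6]
gripper_width: 25.9
grasp_force: 12.0
[-36.4  18.4  10.   97.7  -3.6  64.   53.9] [-2.37345187  2.5997334   3.55460251]
```

```bash
python3 nudge.py '[[-10.5,0,-11,0,0,0],[-11.3,0,-11,0,0,0],[-12.7,0,-9.5,0,0,0],[-13.1,0,-9,0,0,0],[-14.4,0,-7,0,0,0],[-14.5,0,-6.5,0,0,0],[-15.2,0,-4.4,0,0,0],[-15.6,0,-3.8,0,0,0],[-15.9,0,-1.6,0,0,0],[-15.9,0,-1.2,0,0,0],[-15.9,0,1.1,0,0,0],[-15.9,0,1.7,0,0,0],[-13,0,2.8,0,0,0],[0,0,0,0,0,0],[0,0,0,0,0,0]]'
python3 - <<'E'
from h import *
s=log(); print(s["qpos"].round(1),s["contact_force"])
im,d=eyes.read_camera("scene"); cv2.imwrite("pics/s2.png",cv2.resize(im[60:300,200:440,::-1],(560,560)))
E
```

```text
t: 5.3
position: [711.3, 199.3, 293.4]
ee_rot: [[-0.982, 0.187, 0.003], [0.187, 0.982, 0.001], [-0.003, 0.001, -1.0]]
contact_force: [2.8, 1.1, 4.6]
gripper_width: 25.6
grasp_force: 12.0
[-26.6  33.2  12.6  67.8  -7.   79.6  64.5] [2.77180909 1.08724589 4.63823143]
```

View pics/s2.png

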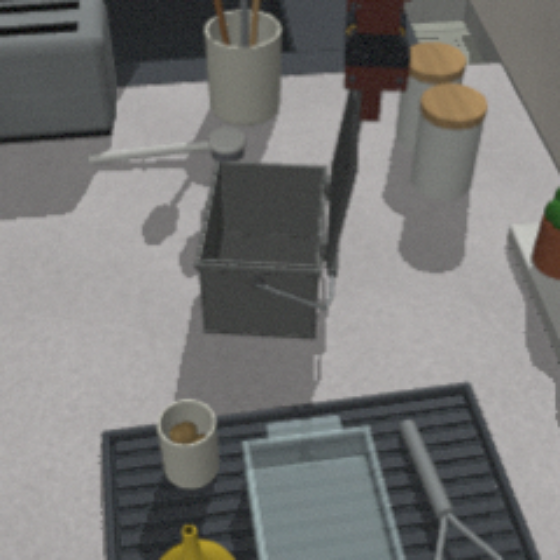

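The picture shows the caddy open, with the lid leaning slightly past upright at about (345,180) in the crop. The cup is unmoved at (189,440). Now I'll release, retreat and fit a kinematic model to plan the cup grasp.

```bash
python3 nudge.py '[[0,0,0,0,0,0],[0,0,0,0,0,0],[0,0,0,0,0,0]]' 60
python3 nudge.py '[[0,0,-15,0,0,0],[0,0,-25,0,0,0],[0,0,-20,0,0,0],[0,0,0,0,0,0]]'
cat > kin.py <<'E'
from h import *
from scipy.spatial.transform import Rotation as Ro
from scipy.optimize import least_squares
def fk(q,p):
    # z,y,z,y,z,y,z chain; base yaw p0; signs s
    d1,a2,o2,d3,o4,d5,o6,d7,yaw,y7=p
    s=SG; T=np.eye(4); 
    def M(ax,an,t):
        m=np.eye(4); m[:3,:3]=Ro.from_euler(ax,an,degrees=True).as_matrix(); m[:3,3]=t; return m
    for ax,an,t in (("z",s[0]*q[0]+yaw,[0,0,0]),("y",q[1],[0,0,d1]),("z",s[2]*q[2],[a2,0,0]),("y",q[3],[o2,0,d3]),("z",s[4]*q[4],[o4,0,0]),("y",q[5],[0,0,d5]),("z",s[6]*q[6]+y7,[o6,0,0])):
        A=np.eye(4); A[:3,3]=t; R=M(ax,an,[0,0,0]); T=T@A@R
    A=np.eye(4); A[2,3]=d7; return T@A
SG=[-1,1,-1,1,-1,1,-1]
E
python3 - <<'E'
from kin import *
import kin, itertools
log(); D=[json.loads(l) for l in open("log.jsonl")]
D.append(dict(qpos=[-75.46756807,23.59505407,-0.72982697,91.49603013,0.32165296,64.9894988,-4.70804309],position=[197.58484048,592.50074413,221.92019021],ee_rot=[[-9.48681560e-01,3.16232799e-01,-3.39e-04],[3.16232966e-01,9.48680635e-01,-1.328e-03],[-9.8e-05,-1.367e-03,-9.99999e-01]]))
def res(p,reg=1e-3):
    r=[]
    for d in D:
        T=fk(d["qpos"],p); r+=[T[:3,3]-d["position"],((T[:3,:3]-np.array(d["ee_rot"]))*300).ravel()]
    return np.concatenate(r)
best=None
for s in itertools.product([-1,1],repeat=4):
  for y7 in (0,180,90,-90):
    kin.SG[:]=[s[0],1,s[1],1,s[2],1,s[3]]
    o=least_squares(lambda p:np.r_[res(p),p[[1,2,4,6]]*.01],[330,0,0,350,0,350,0,200,0,y7],max_nfev=60)
    if best is None or o.cost<best[0]: best=(o.cost,s,o.x)
print(best[0],best[1],best[2].round(2).tolist())
kin.SG[:]=[best[1][0],1,best[1][1],1,best[1][2],1,best[1][3]]
print(np.abs(res(best[2])).max(), res(best[2]).reshape(-1,12)[:,:3].round(1).tolist()); json.dump([kin.SG,best[2].tolist()],open("kin.json","w")); print(D[-2]["position"])
E
```

```text
t: 5.65
position: [709.6, 199.1, 291.5]
ee_rot: [[-0.982, 0.187, -0.001], [0.187, 0.982, -0.001], [0.001, -0.001, -1.0]]
contact_force: [-0.0, 0.1, 0.3]
gripper_width: 46.3
grasp_force: 0.0
t: 6.05
position: [710.9, 199.5, 355.1]
ee_rot: [[-0.982, 0.187, 0.004], [0.187, 0.982, 0.001], [-0.004, 0.002, -1.0]]
contact_force: [0.3, -0.5, 0.5]
gripper_width: 60.1
grasp_force: 0.0
88.75799751249713 (-1, -1, -1, -1) [-458.78, -6.77, -31.58, 554.22, -16.06, 437.91, -39.67, -331.01, -4.45, 85.55]
5.279784099469907 [[-4.2, 4.2, -2.4], [-0.9, 4.5, 0.7], [-4.6, 1.2, -1.3], [2.2, -4.6, 1.3], [-1.0, -5.0, -0.7], [2.0, 5.3, 2.3]]
[710.8803912395239, 199.4623214494623, 355.05012456900886]
```

```bash
L='python3 -c "from h import *;print(log()[\"qpos\"].round(1))"'
python3 nudge.py '[[15,-15,0,0,0,0],[24,-25,0,0,0,0],[24,-25,0,0,0,0],[24,-25,0,0,0,0],[24,-25,0,0,0,0],[24,-25,0,0,0,0],[24,-25,0,0,0,0],[24,-25,0,0,0,0],[24,-25,0,0,0,0],[24,-25,0,0,0,0],[24,-25,0,0,0,0],[12,-10,0,0,0,0],[0,0,0,0,0,0],[0,0,0,0,0,0]]' 86
eval $L
python3 nudge.py '[[0,0,0,0,-5,0],[0,0,0,0,-5,0],[0,0,0,0,-5,0],[0,0,0,0,-5,0],[0,0,0,0,-5,0],[0,0,0,0,-5,0],[0,0,0,0,0,0],[0,0,0,0,0,0]]'
eval $L
python3 nudge.py '[[0,0,0,5,0,0],[0,0,0,5,0,0],[0,0,0,5,0,0],[0,0,0,5,0,0],[0,0,0,5,0,0],[0,0,0,5,0,0],[0,0,0,0,0,0],[0,0,0,0,0,0]]'
eval $L
cat > fit.py <<'E'
from kin import *
import kin
D=[json.loads(l) for l in open("log.jsonl")]
def res(p):
    r=[]
    for d in D:
        T=fk(d["qpos"],p); r+=[T[:3,3]-d["position"],((T[:3,:3]-np.array(d["ee_rot"]))*300).ravel()]
    return np.concatenate(r)
best=None
for y7 in (0,180,90,-90):
    o=least_squares(lambda p:np.r_[res(p),p[[1,2,4,6]]*.01],[330,0,0,350,0,350,0,200,0,y7],max_nfev=100)
    if best is None or o.cost<best[0]: best=(o.cost,o.x)
print(best[0],best[1].round(2).tolist()); R=res(best[1]).reshape(-1,12)
print(R[:,:3].round(1).tolist(),np.abs(R[:,3:]).max(1).round(1)); json.dump(best[1].tolist(),open("kin.json","w"))
E
python3 fit.py
```

```text
t: 7.45
position: [397.0, -20.1, 351.9]
ee_rot: [[-0.983, 0.186, 0.001], [0.186, 0.983, 0.0], [-0.0, 0.0, -1.0]]
contact_force: [-0.2, 0.1, 0.4]
gripper_width: 85.9
grasp_force: 0.0
[-21.3  -6.2  15.6 109.1   1.7  76.8  73.2]
t: 8.25
position: [410.0, -19.4, 350.5]
ee_rot: [[-0.918, 0.186, 0.349], [0.177, 0.982, -0.059], [-0.354, 0.007, -0.935]]
contact_force: [-0.1, 0.7, -0.3]
gripper_width: 86.4
grasp_force: 0.0
[  8.2 -16.6 -13.4 120.3   1.8  55.8  73.1]
t: 9.05
position: [410.4, -16.8, 350.1]
ee_rot: [[-0.92, 0.33, 0.213], [0.171, 0.824, -0.54], [-0.354, -0.46, -0.815]]
contact_force: [0.2, -0.2, 0.0]
gripper_width: 86.0
grasp_force: 0.0
[  9.1  -3.  -41.4 115.   33.7  77.1  31.2]
706.8102419698088 [274.89, 15.07, -19.7, 537.34, -9.88, 454.24, -3.06, 361.95, -4.76, 85.39]
[[-2.3, 5.2, -0.2], [-0.4, 5.8, -1.2], [-1.1, 2.9, 0.1], [2.8, -8.2, 0.5], [1.7, -8.1, 0.8], [-10.3, 18.0, 1.1], [5.6, 10.8, -0.5], [-0.1, 1.5, -0.7]] [ 0.8  0.8  0.8  0.8  0.8  0.8  8.6 13.7]
```

```bash
cat > kin.py <<'E'
from h import *
from scipy.spatial.transform import Rotation as Ro
from scipy.optimize import least_squares
AX="zyzyzyz"; SG=np.array([-1,1,-1,1,-1,1,-1])
# p: joint offsets(7), then translations before joints 2..7 and tool (7x3)
def fk(q,p):
    an=SG*np.array(q)+p[:7]; t=np.r_[[0,0,0],p[7:28]].reshape(8,3); R=np.eye(3); x=np.zeros(3)
    for i in range(7):
        x=x+R@t[i]; R=R@Ro.from_euler(AX[i],an[i],degrees=True).as_matrix()
    T=np.eye(4); T[:3,:3]=R; T[:3,3]=x+R@t[7]; return T
E
cat > fit.py <<'E'
from kin import *
D=[json.loads(l) for l in open("log.jsonl")]
def res(p):
    r=[]
    for d in D:
        T=fk(d["qpos"],p); r+=[T[:3,3]-d["position"],((T[:3,:3]-np.array(d["ee_rot"]))*300).ravel()]
    return np.concatenate(r)
best=None
p0=np.zeros(28); p0[9]=300;p0[15]=500;p0[21]=450;p0[27]=350
for y7 in (0,90):
    p0[6]=y7
    w=np.full(28,.01); w[:7]=.3; w[[0,6]]=0; w[[9,15,21,27]]=.002
    o=least_squares(lambda p:np.r_[res(p),(p-p0)*w],p0,max_nfev=200)
    if best is None or o.cost<best[0]: best=(o.cost,o.x)
p=best[1]; print(best[0],p[:7].round(2).tolist(),p[7:].reshape(7,3).round(1).tolist()); R=res(p).reshape(-1,12)
print(R[:,:3].round(1).tolist(),np.abs(R[:,3:]).max(1).round(1)); json.dump(p.tolist(),open("kin.json","w"))
E
python3 fit.py
```

```text
0.033008581984189676 [-0.0, 0.0, 0.0, -0.0, 0.0, 0.0, 90.0] [[-0.0, -14.6, 284.0], [0.0, -14.6, 1.3], [-0.0, -9.4, 532.4], [-0.0, -9.4, 0.1], [0.0, -0.2, 452.4], [-0.0, -0.2, 0.4], [-0.0, -0.0, 358.8]]
[[-0.0, -0.0, -0.0], [0.0, 0.0, -0.0], [-0.0, -0.0, -0.0], [0.0, 0.0, 0.0], [-0.0, 0.0, 0.0], [-0.0, 0.0, -0.0], [0.0, -0.0, 0.0], [0.0, 0.0, 0.0]] [0. 0. 0. 0. 0. 0. 0. 0.]
```

```bash
cat >> kin.py <<'E'
P=np.array(json.load(open("kin.json"))) if os.path.exists("kin.json") else None
LO=np.array([-169.25,-16.82,-84.01,7.8,-59.2,7.22,-163.78])+1; HI=np.array([169.25,113.86,82.57,145.47,239.2,106.19,163.78])-1
def ik(R,tcp,q0,w=.02):
    q0=np.clip(q0,LO+.01,HI-.01)
    def f(q):
        T=fk(q,P); return np.r_[T[:3,3]-tcp,Ro.from_matrix(R.T@T[:3,:3]).as_rotvec()*300,(q-q0)*w]
    o=least_squares(f,q0,bounds=(LO,HI),max_nfev=60); return o.x,np.linalg.norm(o.fun[:6])
def rot(al,e,roll=0):
    a,e=np.radians([al,e]); z=[np.cos(e)*np.cos(a),np.cos(e)*np.sin(a),-np.sin(e)]; y=[-np.sin(a),np.cos(a),0]
    return np.c_[np.cross(y,z),y,z]@Ro.from_euler("z",roll,degrees=True).as_matrix()
def walk(R1,t1,q,n=12):
    T=fk(q,P); rv=Ro.from_matrix(R1@T[:3,:3].T).as_rotvec(); worst=0
    for k in range(1,n+1):
        R=Ro.from_rotvec(rv*k/n).as_matrix()@T[:3,:3]; q,e=ik(R,T[:3,3]+(np.array(t1)-T[:3,3])*k/n,q); worst=max(worst,e)
    return q,worst
E
python3 - <<'E'
from kin import *
q0=np.array(ctrl.sense()["qpos"]); G=np.array([472,-79,69.]); C=np.array([590,222,235.])
for al in (-30,-45,-60,-75):
  for e in (10,20,30):
    R=rot(al,e); g=G+19*R[:,2]; q1,w1=walk(R,g-100*R[:,2]+[0,0,60],q0); q2,w2=walk(R,g,q1,6)
    q3,w3=walk(R,g+[0,0,220],q2,6)
    out=[]
    for al2 in (-30,0,20):
      for roll in (-150,150):
        R4=rot(al2,5,0); qa,wa=walk(R4,C+19*R4[:,2],q3,10); R5=rot(al2,5,roll/2); R6=rot(al2,5,roll)
        q4,w4=walk(R5,C+19*R5[:,2],qa,6); q4,w5=walk(R6,C+19*R6[:,2],q4,6); out.append((al2,roll,round(max(wa,w4,w5),1)))
    print(al,e,np.round([w1,w2,w3],1),q2.round().tolist(),out)
E
```

```text
-30 10 [75.4 37.4 55.1] [-28.0, 70.0, -12.0, 144.0, 107.0, 105.0, -117.0] [(-30, -150, np.float64(0.0)), (-30, 150, np.float64(176.7)), (0, -150, np.float64(2.1)), (0, 150, np.float64(54.1)), (20, -150, np.float64(30.7)), (20, 150, np.float64(30.7))]
-30 20 [78.3 48.4 34.7] [-6.0, 60.0, -35.0, 144.0, 113.0, 105.0, -92.0] [(-30, -150, np.float64(0.0)), (-30, 150, np.float64(176.7)), (0, -150, np.float64(5.3)), (0, 150, np.float64(54.1)), (20, -150, np.float64(33.0)), (20, 150, np.float64(33.0))]
-30 30 [61.5 42.9 14. ] [22.0, 61.0, -63.0, 144.0, 116.0, 105.0, -65.0] [(-30, -150, np.float64(0.0)), (-30, 150, np.float64(176.7)), (0, -150, np.float64(9.8)), (0, 150, np.float64(54.1)), (20, -150, np.float64(35.9)), (20, 150, np.float64(35.9))]
-45 10 [8.8 0.2 9.2] [-22.0, 63.0, -23.0, 142.0, 98.0, 104.0, -109.0] [(-30, -150, np.float64(0.0)), (-30, 150, np.float64(176.7)), (0, -150, np.float64(1.5)), (0, 150, np.float64(54.1)), (20, -150, np.float64(34.1)), (20, 150, np.float64(34.1))]
-45 20 [9.3 3.3 4.4] [-5.0, 58.0, -39.0, 144.0, 103.0, 105.0, -96.0] [(-30, -150, np.float64(0.0)), (-30
[... 1140 characters left out ...]
 58.0, -20.0, 121.0, 73.0, 97.0, -93.0] [(-30, -150, np.float64(0.0)), (-30, 150, np.float64(176.7)), (0, -150, np.float64(0.0)), (0, 150, np.float64(54.1)), (20, -150, np.float64(15.4)), (20, 150, np.float64(15.4))]
-75 20 [0. 0. 0.] [-17.0, 51.0, -24.0, 124.0, 74.0, 90.0, -89.0] [(-30, -150, np.float64(0.0)), (-30, 150, np.float64(176.7)), (0, -150, np.float64(0.0)), (0, 150, np.float64(54.1)), (20, -150, np.float64(13.7)), (20, 150, np.float64(13.7))]
-75 30 [0. 0. 0.] [-11.0, 45.0, -27.0, 126.0, 73.0, 82.0, -83.0] [(-30, -150, np.float64(0.0)), (-30, 150, np.float64(176.7)), (0, -150, np.float64(0.0)), (0, 150, np.float64(54.1)), (20, -150, np.float64(12.1)), (20, 150, np.float64(12.1))]
```

Run:
```python
from kin import *
s=ctrl.sense(); q0=np.array(s["qpos"]); R0=np.array(s["ee_rot"]); x0=np.array(s["position"])
R=rot(-60,20); G=np.array([472,-79,69.]); pre=G+19*R[:,2]-100*R[:,2]+[0,0,60]
rv=Ro.from_matrix(R0.T@R).as_rotvec(degrees=True); print("rotvec tool",rv.round(1),np.linalg.norm(rv))
print("pre",pre,"now",x0)
q,w=walk(R,x0,q0,15); print("rot in place",w,q.round()); q,w=walk(R,pre,q,8); print(w,q.round(),"move in final tool axes",(R.T@(pre-x0)).round(1))
for c in ([380,60,300],[350,50,250]):
  q,w=walk(R0,c,q0,8); q,w2=walk(R,c,q,15); print(c,w,w2)
```

```text
rotvec tool [  9.3 -34.9  45.6] 58.1338538577394
pre [433.94244886 -13.08238781 156.70363161] now [410.35400817 -16.81896328 350.14901893]
rot in place 0.0016816208706824287 [ -8.  13. -52. 129.  61. 100. -58.]
0.001056552019469819 [-18.  42. -43. 133.  70. 100. -88.] move in final tool axes [178.9  22.3  74.2]
[380, 60, 300] 0.0005366507124080807 0.0013594278453526263
[350, 50, 250] 0.0007927807275300574 0.0015461338565449002
```

```bash
python3 nudge.py '[[0,0,0,0.9,-3.5,4.6],[0,0,0,0.9,-3.5,4.6],[0,0,0,0.9,-3.5,4.6],[0,0,0,0.9,-3.5,4.6],[0,0,0,0.9,-3.5,4.6],[0,0,0,0.9,-3.5,4.6],[0,0,0,0.9,-3.5,4.6],[0,0,0,0.9,-3.5,4.6],[0,0,0,0.9,-3.5,4.6],[0,0,0,0.9,-3.5,4.6],[0,0,0,0,0,0],[0,0,0,0,0,0]]' 86
python3 - <<'E'
from kin import *
s=ctrl.sense(); R0=np.array(s["ee_rot"]); x0=np.array(s["position"]); R=rot(-60,20); G=np.array([472,-79,69.]); pre=G-81*R[:,2]+[0,0,60]
print(np.array(s["qpos"]).round(1),"rv",Ro.from_matrix(R0.T@R).as_rotvec(degrees=True).round(2),"move",(R.T@(pre-x0)).round(1),x0)
im,d=eyes.read_camera("scene"); cv2.imwrite("pics/s3.png",im[:,:,::-1])
E
```

```text
t: 10.25
position: [409.7, -18.3, 350.4]
ee_rot: [[-0.165, 0.868, 0.469], [0.3, 0.497, -0.814], [-0.94, 0.006, -0.342]]
contact_force: [0.6, -0.5, -2.0]
gripper_width: 86.1
grasp_force: 0.0
[ -6.3  13.6 -54.8 129.3  61.4 101.  -58.7] rv [-0.05  0.   -0.39] move [179.5  23.6  73.4] [409.74719474 -18.33790763 350.4454936 ]
```

Run:
```python
from h import *
for n,(x0,x1,y0,y1) in (("top",(350,385,225,258)),("scene",(262,300,226,274))):
    im=cv2.imread(f"pics/{n}0.png"); g=im[y0:y1,x0:x1].astype(int)
    m=((g.min(2)>105)).astype(np.uint8)
    c=max(cv2.findContours(m,0,cv2.CHAIN_APPROX_NONE)[0],key=cv2.contourArea)[:,0]+[x0,y0]
    print(n,c.min(0),c.max(0))
    if n=="top":
        (e,ax,_)=cv2.fitEllipse(c.astype(np.float32)); print(e,ax,plane(n,[e],102).round(1))
    else:
        # silhouette extremes: left/right edges; predict for guess
        for guess in ([472,-79],[475,-79],[472,-83],[470,-76]):
            a=np.linspace(0,2*np.pi,60); pts=np.r_[np.c_[guess[0]+32*np.cos(a),guess[1]+32*np.sin(a),0*a+102],np.c_[guess[0]+32*np.cos(a),guess[1]+32*np.sin(a),0*a+12]]
            p=proj(n,pts); print(guess,p.min(0).round(1),p.max(0).round(1))
```

```text
top [357 231] [379 252]
(367.92034912109375, 241.17340087890625) (19.891613006591797, 20.94983673095703) [[471.4 -79.1 102. ]]
scene [262 226] [299 268]
[472, -79] [267.2 229.8] [294.  269.5]
[475, -79] [268.4 229.7] [295.1 269.4]
[472, -83] [267.2 231. ] [294.1 270.8]
[470, -76] [266.4 228.9] [293.2 268.6]
```

```bash
python3 nudge.py '[[20,3,8,0,0,-0.4],[30,4,13,0,0,0],[30,4,13,0,0,0],[30,4,13,0,0,0],[30,4,13,0,0,0],[20,3,8,0,0,0],[15,1.5,5,0,0,0],[0,0,0,0,0,0]]'
python3 -c "
from kin import *
s=ctrl.sense();print(s['qpos'].round(1))"
```

```text
t: 11.1
position: [435.5, -14.8, 160.6]
ee_rot: [[-0.169, 0.868, 0.467], [0.296, 0.497, -0.816], [-0.94, 0.001, -0.341]]
contact_force: [-0.4, 0.0, 0.5]
gripper_width: 85.9
grasp_force: 0.0
[-16.4  42.4 -44.9 133.   70.5 101.4 -87.4]
```

```bash
python3 nudge.py '[[12,0,4,0,0,0],[20,0,8,0,0,0],[20,0.5,8,0,0,0],[7,0,2,0,0,0],[0,0,0,0,0,0]]'
python3 - <<'E'
from kin import *
s=ctrl.sense(); R=rot(-60,20); G=np.array([471.5,-79,69.]); print(to(G+19*R[:,2]).round(1), Ro.from_matrix(np.array(s["ee_rot"]).T@R).as_rotvec(degrees=True).round(2))
E
```

```text
t: 11.6
position: [436.6, -14.6, 99.1]
ee_rot: [[-0.167, 0.867, 0.469], [0.296, 0.498, -0.815], [-0.94, 0.003, -0.34]]
contact_force: [-0.1, -0.3, -0.2]
gripper_width: 86.2
grasp_force: 0.0
[ 3.4 -1.8 98.1] [-0.09  0.12 -0.22]
```

```bash
python3 nudge.py '[[0.5,-0.5,10,0,0,0],[0.5,-0.5,20,0,0,0],[0.5,-0.5,20,0,0,0],[0.5,0,20,0,0,0],[0.5,0,18,0,0,0],[0,0,10,0,0,0],[0,0,0,0,0,0],[0,0,0,0,0,0]]'
python3 nudge.py '[[0,0,0,0,0,0],[0,0,0,0,0,0],[0,0,0,0,0,0],[0,0,0,0,0,0],[0,0,0,0,0,0],[0,0,0,0,0,0]]' 55 40
python3 -c "
from kin import *
s=ctrl.sense();print(s['qpos'].round(1),s['contact_force'].round(1))"
```

```text
t: 12.4
position: [480.8, -94.2, 63.5]
ee_rot: [[-0.166, 0.867, 0.47], [0.297, 0.498, -0.815], [-0.94, 0.004, -0.34]]
contact_force: [0.2, 0.1, 0.0]
gripper_width: 85.9
grasp_force: 0.0
t: 13.0
position: [480.8, -94.1, 63.1]
ee_rot: [[-0.166, 0.867, 0.47], [0.296, 0.499, -0.815], [-0.941, 0.004, -0.34]]
contact_force: [-1.5, 1.9, 3.9]
gripper_width: 63.6
grasp_force: 40.0
[-10.6  54.2 -34.  133.9  87.6  97.  -94.1] [-1.5  1.9  3.9]
```

```bash
python3 nudge.py '[[-4.7,0,-1.7,0,0,0],[-9.4,0,-3.4,0,0,0],[-14,0,-5.1,0,0,0],[-23.5,0,-8.5,0,0,0],[-23.5,0,-8.5,0,0,0],[-23.5,0,-8.5,0,0,0],[-23.5,0,-8.5,0,0,0],[-23.5,0,-8.5,0,0,0],[-14,0,-5.1,0,0,0],[-7,0,-2.5,0,0,0],[0,0,0,0,0,0],[0,0,0,0,0,0]]'
python3 - <<'E'
from kin import *
s=ctrl.sense(); q0=np.array(s["qpos"]); R0=np.array(s["ee_rot"]); x0=np.array(s["position"]); ut=R0[2]; print(q0.round(1),s["contact_force"].round(1))
im,d=eyes.read_camera("scene"); cv2.imwrite("pics/s4.png",cv2.resize(im[60:300,160:420,::-1],(520,480)))
C=np.array([588,223,240.])
for a2 in (-45,-30,-15,0):
  for e2 in (0,8):
    Ra=rot(a2,e2); qa,wa=walk(Ra,C+19*Ra[:,2],q0,12); q=qa; o=[]
    for r in range(-15,-181,-15):
        R=rot(a2,e2,r); q,w=ik(R,C+19*R[:,2],q)
        if r<=-120: u=R@ut; o.append((r,round(w,1),"tilt",round(np.degrees(np.arccos(u[2]))),u.round(2).tolist(),round(q[6])))
    print(a2,e2,round(wa,1),qa.round().tolist(),*o,sep="\n   ")
E
```

```text
t: 14.2
position: [479.9, -94.8, 239.7]
ee_rot: [[-0.167, 0.867, 0.469], [0.297, 0.498, -0.815], [-0.94, 0.003, -0.34]]
contact_force: [0.4, -0.1, -1.8]
gripper_width: 63.7
grasp_force: 40.0
[ -3.7  27.5 -42.8 134.2  77.9  93.3 -70. ] [ 0.4 -0.1 -1.8]
-45
   0
   0.0
   [-47.0, 48.0, -15.0, 108.0, 84.0, 105.0, -66.0]
   (-120, np.float64(0.0), 'tilt', 118, [0.33, 0.82, -0.47], 54)
   (-135, np.float64(0.0), 'tilt', 132, [0.23, 0.71, -0.67], 69)
   (-150, np.float64(0.0), 'tilt', 145, [0.09, 0.57, -0.82], 84)
   (-165, np.float64(0.0), 'tilt', 155, [-0.07, 0.41, -0.91], 99)
   (-180, np.float64(0.0), 'tilt', 160, [-0.24, 0.24, -0.94], 114)
-45
   8
   0.0
   [-38.0, 45.0, -27.0, 108.0, 84.0, 105.0, -63.0]
   (-120, np.float64(0.0), 'tilt', 115, [0.29, 0.86, -0.42], 57)
   (-135, np.float64(0.0), 'tilt', 128, [0.16, 0.77, -0.61], 72)
   (-150, np.float64(0.0), 'tilt', 140, [0.01, 0.65, -0.76], 87)
   (-165, np.float64(0.0), 'tilt', 149, [-0.16, 0.5, -0.85], 102)
   (-180, np.float64(0.0), 'tilt', 152, [-0.33, 0.33, -0.88], 117)
-30
   0
   0.0
   [-40.0, 45.0, -24.0, 120.0, 98.0, 105.0
[... 1620 characters left out ...]
0), 'tilt', 118, [-0.34, 0.81, -0.47], 30)
   (-135, np.float64(0.0), 'tilt', 132, [-0.34, 0.66, -0.67], 44)
   (-150, np.float64(0.0), 'tilt', 145, [-0.34, 0.47, -0.82], 57)
   (-165, np.float64(0.0), 'tilt', 155, [-0.34, 0.24, -0.91], 70)
   (-180, np.float64(0.0), 'tilt', 160, [-0.34, -0.0, -0.94], 84)
0
   8
   0.0
   [-17.0, 38.0, -39.0, 140.0, 131.0, 93.0, -68.0]
   (-120, np.float64(0.0), 'tilt', 115, [-0.4, 0.81, -0.42], 41)
   (-135, np.float64(0.0), 'tilt', 128, [-0.43, 0.66, -0.61], 54)
   (-150, np.float64(0.0), 'tilt', 140, [-0.45, 0.47, -0.76], 68)
   (-165, np.float64(0.0), 'tilt', 149, [-0.46, 0.24, -0.85], 82)
   (-180, np.float64(0.0), 'tilt', 152, [-0.47, -0.0, -0.88], 96)
```

View pics/s4.png

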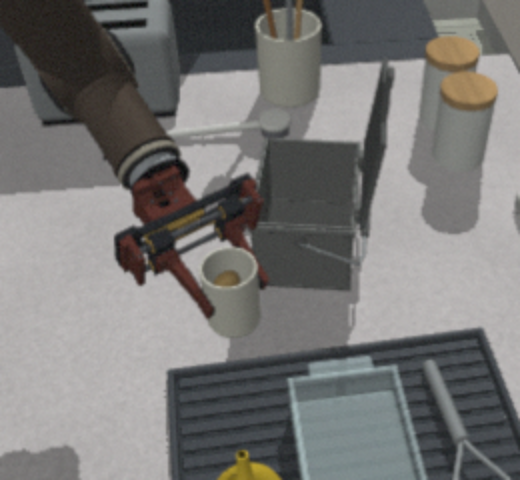

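The picture shows the cup upright in the fingers at crop (230,290), with the potatoes still inside and the caddy open. Next I'll work out the transfer to the pour pose.

Run:
```python
from kin import *
s=ctrl.sense(); q0=np.array(s["qpos"]); R0=np.array(s["ee_rot"]); x0=np.array(s["position"])
R=rot(-15,8); g0=x0-19*R0[:,2]; C=np.array([604,193,250.])
rv=Ro.from_matrix(R0.T@R).as_rotvec(degrees=True); print("rv",rv.round(1),np.linalg.norm(rv).round(1), "first trans (tool now)",(R0.T@(C-g0)).round(1))
# translate first w/o rotation, then rotate about grasp point
q,w=walk(R0,C+19*R0[:,2],q0,12); print(w,q.round()); q,w=walk(R,C+19*R[:,2],q,12); print(w,q.round())
n=8; dR=Ro.from_rotvec(rv/n,degrees=True).as_matrix(); print("TCP shift per row for turning about grasp point",(19*(dR[:,2]-[0,0,1])).round(2))
```

```text
rv [-43.8 -11.2 -11. ] 46.6 first trans (tool now) [  54.6  251.  -160.9]
0.0009853983572606733 [-29.  43. -32.  96.  74. 105. -56.]
0.0007804136761423369 [-26.  36. -31. 132. 114.  92. -68.]
TCP shift per row for turning about grasp point [-0.44  1.82 -0.09]
```

```bash
python3 nudge.py '[[2,8,-5,0,0,0],[3.5,16,-10,0,0,0],[4.4,20,-13,0,0,0],[4.4,20,-13,0,0,0],[4.4,20,-13,0,0,0],[4.4,20,-13,0,0,0],[4.4,20,-13,0,0,0],[4.4,20,-13,0,0,0],[4.4,20,-13,0,0,0],[4.4,20,-13,0,0,0],[4.4,20,-13,0,0,0],[4.4,20,-13,0,0,0],[4.4,18,-11,0,0,0],[3.5,12,-8,0,0,0],[2,6,-4,0,0,0],[0,0,0,0,0,0]]'
python3 nudge.py '[[-0.4,1.8,-0.1,-5.5,-1.4,-1.4],[-0.4,1.8,-0.1,-5.5,-1.4,-1.4],[-0.4,1.8,-0.1,-5.5,-1.4,-1.4],[-0.4,1.8,-0.1,-5.5,-1.4,-1.4],[-0.4,1.8,-0.1,-5.5,-1.4,-1.4],[-0.4,1.8,-0.1,-5.5,-1.4,-1.4],[-0.4,1.8,-0.1,-5.5,-1.4,-1.4],[-0.4,1.8,-0.1,-5.5,-1.4,-1.4],[0,0,0,0,0,0],[0,0,0,0,0,0]]'
python3 - <<'E'
from kin import *
s=ctrl.sense(); R=np.array(s["ee_rot"]); print(s["qpos"].round(1),"grasp pt",(s["position"]-19*R[:,2]).round(1),"rv to goal",Ro.from_matrix(R.T@rot(-15,8)).as_rotvec(degrees=True).round(1))
E
```

```text
t: 15.85
position: [616.5, 190.7, 240.9]
ee_rot: [[-0.168, 0.866, 0.47], [0.296, 0.499, -0.814], [-0.94, 0.002, -0.34]]
contact_force: [-1.0, 0.2, -3.1]
gripper_width: 63.7
grasp_force: 40.0
t: 16.85
position: [625.8, 199.1, 245.8]
ee_rot: [[-0.135, 0.258, 0.957], [0.035, 0.966, -0.256], [-0.99, -0.002, -0.139]]
contact_force: [0.8, 0.1, -1.8]
gripper_width: 63.3
grasp_force: 40.0
[-28.8  35.7 -28.8 131.1 113.1  90.7 -68.4] grasp pt [607.7 204.  248.5] rv to goal [ 0.  -0.   0.1]
```

```bash
python3 nudge.py '[[0,-4,0,0,0,-3],[0,-4,0,0,0,-5],[0,-4,0,0,0,-6],[0,0,0,0,0,-7],[0,0,0,0,0,-7],[0,0,0,0,0,-7],[0,0,0,0,0,-7],[0,0,0,0,0,-7],[0,0,0,0,0,-7],[0,0,0,0,0,-7],[0,0,0,0,0,-7],[0,0,0,0,0,-7],[0,0,0,0,0,-7],[0,0,0,0,0,-7],[0,0,0,0,0,-6],[0,0,0,0,0,-5],[0,0,0,0,0,-5],[0,0,0,0,0,-5],[0,0,0,0,0,-5],[0,0,0,0,0,-5]]'
python3 nudge.py '[[0,0,0,0,0,-5],[0,0,0,0,0,-5],[0,0,0,0,0,-5],[0,0,0,0,0,-5],[0,0,0,0,0,-4],[0,0,0,0,0,-3],[0,0,0,0,0,0],[0,0,0,0,0,0],[0,0,0,0,0,0],[0,0,0,0,0,0]]'
python3 - <<'E'
from kin import *
s=ctrl.sense(); R=np.array(s["ee_rot"]); print(s["qpos"].round(1),"grasp pt",(s["position"]-19*R[:,2]).round(1))
ut=rot(-60,20)[2]; print("cup axis",R@ut)
im,d=eyes.read_camera("scene"); im2,d2=eyes.read_camera("top"); cv2.imwrite("pics/s5.png",np.hstack([cv2.resize(im[60:240,230:410,::-1],(400,400)),cv2.resize(im2[140:260,205:325,::-1],(400,400))]))
E
```

```text
t: 18.85
position: [623.3, 189.8, 247.2]
ee_rot: [[-0.146, -0.25, 0.957], [-0.837, -0.484, -0.254], [0.527, -0.839, -0.138]]
contact_force: [0.2, 0.8, -1.4]
gripper_width: 63.7
grasp_force: 40.0
t: 19.85
position: [623.0, 188.6, 246.7]
ee_rot: [[-0.017, -0.288, 0.957], [-0.528, -0.811, -0.253], [0.849, -0.51, -0.139]]
contact_force: [0.2, -0.1, -2.4]
gripper_width: 63.4
grasp_force: 40.0
[-44.8  32.3  -8.6 133.6 111.4  80.8  74.2] grasp pt [604.8 193.4 249.3]
cup axis [-0.31187709  0.58289858 -0.75030789]
```

View pics/s5.png

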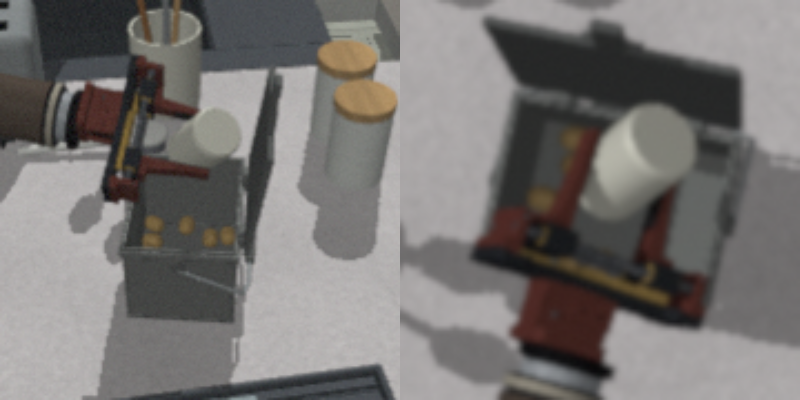

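Five potatoes are visible in the caddy, at about (150,223), (152,240), (186,225), (210,237) and (228,235) in the left half. The sixth may be hidden or still in the cup, so I'll tip further with a small shake.

```bash
python3 nudge.py '[[0,0,0,0,0,-6],[0,0,0,0,0,-6],[0,0,0,0,0,-6],[0,0,0,0,0,-6],[0,0,0,0,0,-6],[0,0,0,0,0,5],[0,0,0,0,0,-5],[0,0,0,0,0,5],[0,0,0,0,0,-5],[0,0,0,0,0,0],[0,0,0,0,0,0],[0,0,0,0,0,0]]'
python3 nudge.py '[[0,0,0,0,0,6],[0,0,0,0,0,7],[0,0,0,0,0,7],[0,0,0,0,0,7],[0,0,0,0,0,7],[0,0,0,0,0,7],[0,0,0,0,0,7],[0,0,0,0,0,7],[0,0,0,0,0,7],[0,0,0,0,0,7],[0,0,0,0,0,7],[0,0,0,0,0,7],[0,0,0,0,0,7],[0,0,0,0,0,0]]'
python3 nudge.py '[[0,0,0,0,0,7],[0,0,0,0,0,7],[0,0,0,0,0,7],[0,0,0,0,0,7],[0,0,0,0,0,7],[0,0,0,0,0,7],[0,0,0,0,0,7],[0,0,0,0,0,7],[0,0,0,0,0,7],[0,0,0,0,0,7],[0,0,0,0,0,7],[0,0,0,0,0,7],[0,0,0,0,0,6],[0,0,0,0,0,0],[0,0,0,0,0,0]]'
python3 - <<'E'
from kin import *
s=ctrl.sense(); R=np.array(s["ee_rot"]); x=s["position"]; print(s["qpos"].round(1),"grasp pt",(x-19*R[:,2]).round(1),s["contact_force"])
R1=rot(-60,20); print("rv back",Ro.from_matrix(R.T@R1).as_rotvec(degrees=True).round(1),"rv upright",Ro.from_matrix(R.T@rot(-15,8)).as_rotvec(degrees=True).round(1))
im,d=eyes.read_camera("scene"); im2,d2=eyes.read_camera("top"); cv2.imwrite("pics/s6.png",np.hstack([cv2.resize(im[60:240,230:410,::-1],(400,400)),cv2.resize(im2[140:260,205:325,::-1],(400,400))]))
E
```

```text
t: 21.15
position: [622.9, 188.5, 246.6]
ee_rot: [[0.13, -0.258, 0.957], [-0.052, -0.966, -0.253], [0.99, -0.017, -0.139]]
contact_force: [-0.1, 0.4, -1.7]
gripper_width: 63.8
grasp_force: 40.0
t: 22.55
position: [622.9, 188.2, 246.5]
ee_rot: [[-0.258, -0.13, 0.957], [-0.966, 0.054, -0.253], [-0.019, -0.99, -0.139]]
contact_force: [-0.1, 1.2, -2.2]
gripper_width: 63.4
grasp_force: 40.0
t: 24.05
position: [622.9, 188.3, 246.5]
ee_rot: [[-0.132, 0.257, 0.957], [0.046, 0.966, -0.253], [-0.99, 0.011, -0.139]]
contact_force: [-0.3, 0.2, -1.4]
gripper_width: 63.3
grasp_force: 40.0
[-28.2  35.2 -28.6 132.5 113.8  90.5 -70. ] grasp pt [604.7 193.1 249.2] [-0.33765111  0.23334593 -1.42703244]
rv back [44.  11.1 10.3] rv upright [ 0.2  0.  -0.6]
```

View pics/s6.png

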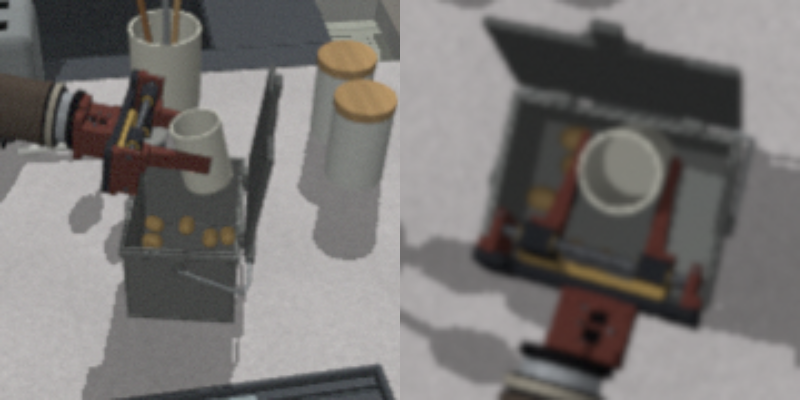

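The top half shows the cup's bare white floor, so it is empty. Now I'll go back the same way.

```bash
python3 nudge.py '[[0.4,-1.8,-0.1,5.5,1.4,1.3],[0.4,-1.8,-0.1,5.5,1.4,1.3],[0.4,-1.8,-0.1,5.5,1.4,1.3],[0.4,-1.8,-0.1,5.5,1.4,1.3],[0.4,-1.8,-0.1,5.5,1.4,1.3],[0.4,-1.8,-0.1,5.5,1.4,1.3],[0.4,-1.8,-0.1,5.5,1.4,1.3],[0.4,-1.8,-0.1,5.5,1.4,1.3],[0,0,0,0,0,0],[0,0,0,0,0,0]]'
python3 - <<'E'
from kin import *
s=ctrl.sense(); R=np.array(s["ee_rot"]); R1=np.array([[-0.166,0.867,0.47],[0.296,0.499,-0.815],[-0.941,0.004,-0.34]])
print(s["qpos"].round(1),"rv",Ro.from_matrix(R.T@R1).as_rotvec(degrees=True).round(1),to([480.8,-94.1,180]).round(1))
E
```

```text
t: 25.15
position: [613.7, 177.9, 243.0]
ee_rot: [[-0.171, 0.865, 0.471], [0.3, 0.501, -0.812], [-0.938, 0.002, -0.346]]
contact_force: [-0.2, -0.4, -2.2]
gripper_width: 63.5
grasp_force: 40.0
[-31.8  42.3 -28.   96.5  72.1 102.6 -55.2] rv [ 0.1 -0.4  0.1] [ 2.000e-01 -2.515e+02  1.800e+02]
```

```bash
python3 nudge.py '[[0,-7,5,0,-0.4,0],[0,-14,10,0,0,0],[0,-20,14.3,0,0,0],[0,-20,14.3,0,0,0],[0,-20,14.3,0,0,0],[0,-20,14.3,0,0,0],[0,-20,14.3,0,0,0],[0,-20,14.3,0,0,0],[0,-20,14.3,0,0,0],[0,-20,14.3,0,0,0],[0,-20,14.3,0,0,0],[0,-20,14.3,0,0,0],[0,-16,11.4,0,0,0],[0,-10,7.2,0,0,0],[0,-4.5,3.3,0,0,0],[0,0,0,0,0,0],[0,0,0,0,0,0]]'
python3 - <<'E'
from kin import *
s=ctrl.sense(); R=np.array(s["ee_rot"]); R1=np.array([[-0.166,0.867,0.47],[0.296,0.499,-0.815],[-0.941,0.004,-0.34]])
print(s["qpos"].round(1),"rv",Ro.from_matrix(R.T@R1).as_rotvec(degrees=True).round(1),to([480.8,-94.1,64.5]).round(1))
im,d=eyes.read_camera("scene"); cv2.imwrite("pics/s7.png",cv2.resize(im[180:320,220:360,::-1],(480,480)))
E
```

```text
t: 26.85
position: [480.9, -93.4, 181.2]
ee_rot: [[-0.166, 0.866, 0.471], [0.297, 0.5, -0.814], [-0.94, 0.005, -0.34]]
contact_force: [-0.4, 0.5, -2.5]
gripper_width: 63.7
grasp_force: 40.0
[-17.5  32.7 -26.7 135.9  79.   86.5 -78.7] rv [ 0.1 -0.  -0. ] [109.6  -1.   40.3]
```

View pics/s7.png

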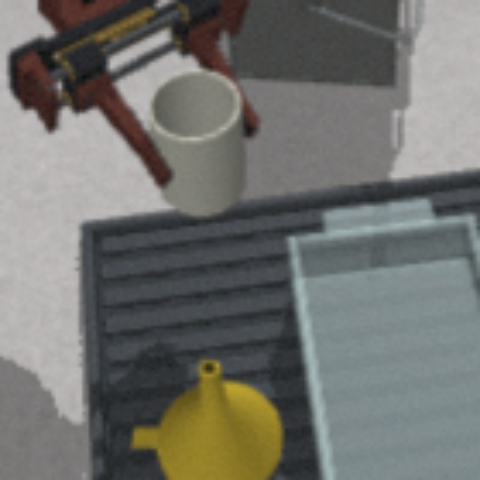

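The cup is empty and upright above its spot, at crop (198,145). I'll lower it and set it down gently.

```bash
python3 nudge.py '[[8,0,3,0,0,0],[18,-0.5,6.5,0,0,0],[20,-0.5,7.3,0,0,0],[20,0,7.3,0,0,0],[18,0,6.5,0,0,0],[12,0,4.4,0,0,0],[6,0,2.2,0,0,0],[4,0,1.5,0,0,0],[2,0,0.7,0,0,0],[0,0,0,0,0,0],[0,0,0,0,0,0]]'
python3 nudge.py '[[0.9,0,0.35,0,0,0],[0.5,0,0.2,0,0,0],[0,0,0,0,0,0],[0,0,0,0,0,0]]'
```

```text
t: 28.0
position: [480.3, -94.7, 66.7]
ee_rot: [[-0.166, 0.867, 0.471], [0.297, 0.499, -0.814], [-0.941, 0.005, -0.34]]
contact_force: [1.2, 0.1, -1.4]
gripper_width: 63.6
grasp_force: 40.0
t: 28.4
position: [480.1, -94.8, 64.8]
ee_rot: [[-0.166, 0.867, 0.47], [0.296, 0.499, -0.814], [-0.94, 0.004, -0.34]]
contact_force: [0.4, -0.6, -1.6]
gripper_width: 63.7
grasp_force: 40.0
```

```bash
python3 nudge.py '[[0.9,0,0.35,0,0,0],[0.5,0,0.2,0,0,0],[0,0,0,0,0,0],[0,0,0,0,0,0]]'
python3 nudge.py '[[0.5,0,0.2,0,0,0],[0,0,0,0,0,0],[0,0,0,0,0,0]]'
```

```text
t: 28.8
position: [480.1, -94.8, 63.2]
ee_rot: [[-0.167, 0.867, 0.47], [0.296, 0.499, -0.814], [-0.94, 0.004, -0.34]]
contact_force: [0.2, 0.1, -2.1]
gripper_width: 63.7
grasp_force: 40.0
t: 29.1
position: [480.2, -94.9, 63.0]
ee_rot: [[-0.166, 0.867, 0.471], [0.296, 0.499, -0.815], [-0.941, 0.004, -0.339]]
contact_force: [-1.1, 1.6, 1.7]
gripper_width: 63.3
grasp_force: 40.0
```

```bash
python3 nudge.py '[[0,0,0,0,0,0],[0,0,0,0,0,0]]' 68 10
python3 nudge.py '[[0,0,0,0,0,0],[0,0,0,0,0,0],[0,0,0,0,0,0]]' 86
python3 nudge.py '[[0,0,-10,0,0,0],[0,0,-20,0,0,0],[0,0,-20,0,0,0],[0,0,-20,0,0,0],[0,0,-20,0,0,0],[0,0,-15,0,0,0],[0,0,0,0,0,0]]'
python3 - <<'E'
from kin import *
s=ctrl.sense(); q0=np.array(s["qpos"]); R=np.array(s["ee_rot"]); x0=s["position"]; print(q0.round(1))
Rd=np.array([[-.982,.187,0],[.187,.982,0],[0,0,-1.]])
up=x0+[0,0,190]; print("up",(R.T@[0,0,190]).round(1)); rv=Ro.from_matrix(R.T@Rd).as_rotvec(degrees=True); print("rv down",rv.round(1))
q,w=walk(R,up,q0,6); print(w,q.round()); q,w=walk(Rd,up,q,12); print(w,q.round()); print("then",(Rd.T@(np.array([711,199,370])-up)).round(1)); q,w=walk(Rd,[711,199,370],q,10); print(w,q.round())
im,d=eyes.read_camera("scene"); cv2.imwrite("pics/s8.png",cv2.resize(im[180:320,220:360,::-1],(480,480)))
E
```

```text
t: 29.3
position: [480.2, -94.9, 62.6]
ee_rot: [[-0.167, 0.867, 0.47], [0.296, 0.499, -0.814], [-0.94, 0.004, -0.34]]
contact_force: [0.1, -0.6, 0.7]
gripper_width: 67.9
grasp_force: 0.0
t: 29.6
position: [480.1, -94.8, 62.6]
ee_rot: [[-0.167, 0.867, 0.47], [0.296, 0.499, -0.814], [-0.94, 0.004, -0.34]]
contact_force: [0.2, -0.5, 0.7]
gripper_width: 85.4
grasp_force: 0.0
t: 30.3
position: [430.5, -6.9, 98.6]
ee_rot: [[-0.167, 0.865, 0.473], [0.298, 0.502, -0.812], [-0.94, 0.005, -0.341]]
contact_force: [-0.7, 1.3, 0.5]
gripper_width: 86.2
grasp_force: 0.0
[-28.9  47.1 -30.6 133.   70.8  92.  -93.9]
up [-178.6    1.   -64.9]
rv down [-29.7  65.6 -42.9]
0.0010333220996254682 [-23.  20. -37. 131.  63.  96. -66.]
0.003586161009120911 [ -1.   1.  -5. 111.   0.  68.  74.]
then [-236.9  254.6  -81.4]
0.0016929648432517663 [-16.  32.  -6.  58.   3.  89.  58.]
```

View pics/s8.png

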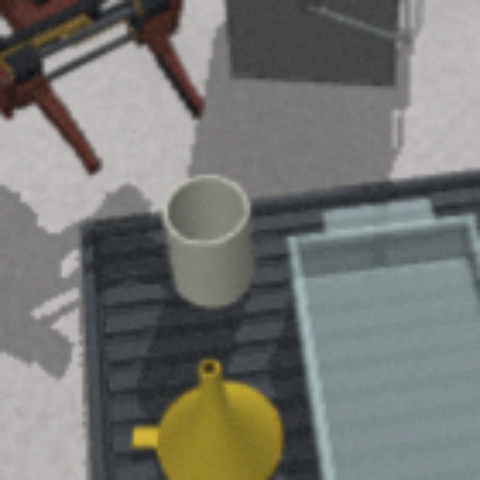

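The cup stands upright on the drainer at crop (208,240), with the gripper clear of it. Next I'll rise, turn the tool down, and go above the lever.

```bash
python3 nudge.py '[[-14,0,-5,0,0,0],[-28,0,-10,0,0,0],[-33,0,-12,0,0,0],[-33,0,-12,0,0,0],[-33,0,-12,0,0,0],[-33,0,-12,0,0,0],[-33,0,-12,0,0,0],[-28,0,-10,0,0,0],[-14,0,-5,0,0,0],[0,0,0,0,0,0]]' 60
python3 nudge.py '[[0,0,0,-2.5,5.5,-3.6],[0,0,0,-2.5,5.5,-3.6],[0,0,0,-2.5,5.5,-3.6],[0,0,0,-2.5,5.5,-3.6],[0,0,0,-2.5,5.5,-3.6],[0,0,0,-2.5,5.5,-3.6],[0,0,0,-2.5,5.5,-3.6],[0,0,0,-2.5,5.5,-3.6],[0,0,0,-2.5,5.5,-3.6],[0,0,0,-2.5,5.5,-3.6],[0,0,0,-2.5,5.5,-3.6],[0,0,0,-2.2,5,-3.3],[0,0,0,0,0,0],[0,0,0,0,0,0]]'
python3 - <<'E'
from kin import *
s=ctrl.sense(); R=np.array(s["ee_rot"]); Rd=np.array([[-.982,.187,0],[.187,.982,0],[0,0,-1.]])
print(s["qpos"].round(1),Ro.from_matrix(R.T@Rd).as_rotvec(degrees=True).round(2),(Rd.T@(np.array([711,199.5,368])-s["position"])).round(1))
# lever check from the top picture: lid region heights
im,d=eyes.read_camera("top"); P=cloud("top",d); r=P[100:200,225:330].reshape(-1,3); r=r[r[:,2]>295]; print(len(r),r.min(0),r.max(0),np.median(r,0))
E
```

```text
t: 31.35
position: [429.9, -10.6, 364.8]
ee_rot: [[-0.163, 0.867, 0.47], [0.298, 0.497, -0.815], [-0.941, 0.008, -0.339]]
contact_force: [1.1, -0.8, -0.5]
gripper_width: 59.8
grasp_force: 0.0
t: 32.75
position: [429.6, -10.3, 361.3]
ee_rot: [[-0.981, 0.192, -0.001], [0.192, 0.981, -0.005], [0.001, -0.005, -1.0]]
contact_force: [0.0, -0.8, 0.3]
gripper_width: 60.0
grasp_force: 0.0
[ -5.7  -1.6   0.3 104.    0.3  77.7  73.5] [-0.3  -0.03 -0.29] [-237.1  258.6   -6.7]
133 [503.29272753  69.72617393 295.27624412] [ 705.5802406   266.95163057 1241.10973516] [692.65543367 194.69803948 331.28847118]
```

```bash
python3 nudge.py '[[-12,13,-1,-0.3,0,-0.3],[-22,24,-1,0,0,0],[-22,24,-1,0,0,0],[-22,24,-1,0,0,0],[-22,24,-1,0,0,0],[-22,24,-1,0,0,0],[-22,24,-1,0,0,0],[-22,24,0,0,0,0],[-22,24,0,0,0,0],[-16,17,0,0,0,0],[-8,9,0,0,0,0],[0,0,0,0,0,0]]'
python3 - <<'E'
from kin import *
im,d=eyes.read_camera("scene"); P=cloud("scene",d); 
m=(P[...,2]>280)&(P[...,2]<345)&(P[...,0]>600)&(P[...,0]<760)&(P[...,1]>60)&(P[...,1]<330); r=P[m]
hz=m&(im.max(2)<90); print(m.sum(),hz.sum())
for z in range(280,345,8):
    k=r[(r[:,2]>=z)&(r[:,2]<z+8)]; print(z,len(k),k.min(0).round() if len(k) else "",k.max(0).round() if len(k) else "",np.median(k,0).round() if len(k) else "")
print(to([711,199.5,293]).round(1))
cv2.imwrite("pics/s9.png",cv2.resize(im[40:240,230:430,::-1],(560,560)))
E
```

```text
t: 34.0
position: [681.0, 181.3, 369.5]
ee_rot: [[-0.983, 0.181, 0.001], [0.181, 0.983, 0.003], [-0.001, 0.003, -1.0]]
contact_force: [-0.7, 0.1, 0.2]
gripper_width: 60.4
grasp_force: 0.0
179 137
280 71 [673. 102. 280.] [708. 274. 288.] [683. 151. 287.]
288 46 [676. 107. 288.] [707. 262. 295.] [689. 165. 289.]
296 8 [692. 188. 297.] [701. 194. 304.] [695. 191. 299.]
304 14 [691. 188. 304.] [702. 213. 312.] [695. 192. 306.]
312 13 [694. 188. 312.] [702. 207. 319.] [696. 191. 316.]
320 16 [695. 184. 321.] [707. 209. 328.] [700. 188. 327.]
328 11 [696. 190. 328.] [704. 206. 330.] [701. 199. 329.]
336 0   
344 0   
[-26.4  24.4  77.1]
```

View pics/s9.png

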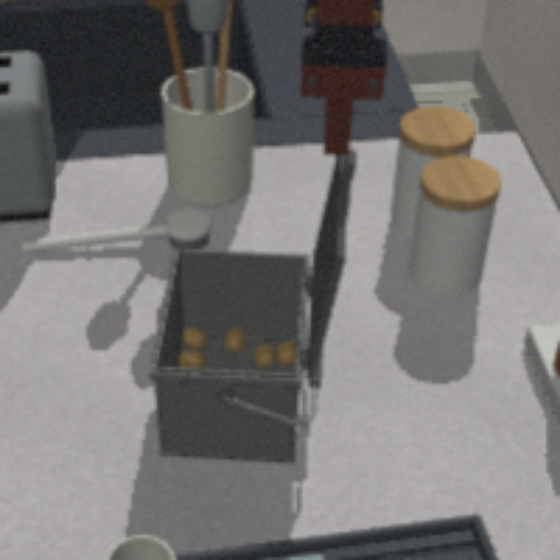

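The crop shows the lid still leaning back with the lever tip at (345,155), just right of the fingers at (338,140). Five potatoes are in view on the caddy floor. I'll count from the top view before shutting the lid.

```bash
python3 nudge.py '[[-8,8,0,0,0,0],[-13.4,14,0,0,0,0],[0,0,0,0,0,0],[0,0,20,0,0,0],[0,0,25,0,0,0],[0,0,20,0,0,0],[0,0,11,0,0,0],[0,0,0,0,0,0]]'
python3 - <<'E'
from h import *
im,d=eyes.read_camera("top"); cs,_=eyes.read_camera("scene")
cv2.imwrite("pics/s10.png",np.hstack([cv2.resize(im[155:250,220:320,::-1],(400,400)),cv2.resize(cs[110:210,270:350,::-1],(400,400))]))
E
```

```text
t: 34.85
position: [704.9, 195.4, 293.9]
ee_rot: [[-0.983, 0.184, 0.0], [0.184, 0.983, 0.001], [0.0, 0.001, -1.0]]
contact_force: [0.5, -0.0, 0.1]
gripper_width: 60.0
grasp_force: 0.0
```

View pics/s10.png

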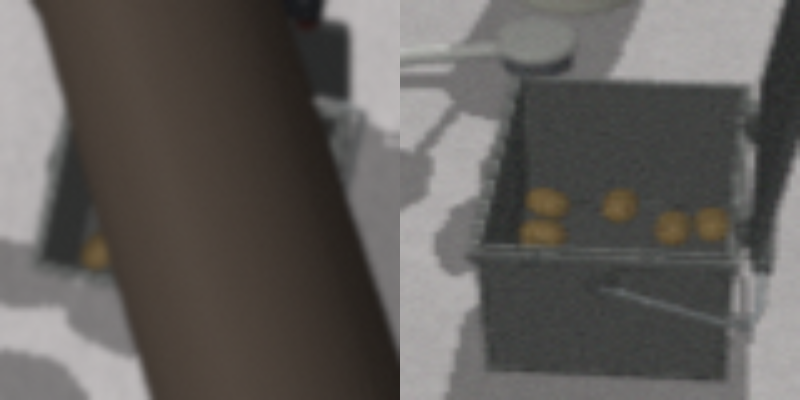

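I can't see the caddy floor here because the arm hides it. That was also my eleventh viewed picture, one over the limit of 10, so from now on I'll check by numbers only.

Run:
```python
from h import *
def brown(im):
    h=cv2.cvtColor(im,cv2.COLOR_BGR2HSV); return ((h[...,0]>8)&(h[...,0]<26)&(h[...,1]>85)&(h[...,2]>60)).astype(np.uint8)
def blobs(m,a):
    n,_,st,c=cv2.connectedComponentsWithStats(m); return [(c[i].round(0).tolist(),int(st[i,4])) for i in range(1,n) if st[i,4]>=a]
for f in ("s5","s6"):
    im=cv2.imread(f"pics/{f}.png"); print(f,"top half",blobs(brown(im[:,400:]),25))
im,d=eyes.read_camera("top"); b=blobs(brown(im[:,:,::-1].copy()),4); print("top now",b)
im,d=eyes.read_camera("scene"); b=blobs(brown(im[:,:,::-1].copy()),6); print("scene now",b)
```

```text
s5 top half [([172.0, 145.0], 574), ([142.0, 199.0], 586), ([142.0, 239.0], 26), ([142.0, 259.0], 105), ([218.0, 281.0], 1521)]
s6 top half [([172.0, 145.0], 582), ([142.0, 198.0], 526), ([202.0, 278.0], 1868)]
top now [([403.0, 80.0], 134), ([365.0, 81.0], 115), ([285.0, 80.0], 131), ([325.0, 80.0], 126), ([164.0, 98.0], 786), ([197.0, 99.0], 403), ([285.0, 87.0], 4), ([326.0, 88.0], 5), ([364.0, 87.0], 4), ([488.0, 106.0], 757), ([614.0, 171.0], 5989), ([566.0, 143.0], 179), ([288.0, 136.0], 5), ([576.0, 161.0], 9), ([75.0, 174.0], 442), ([77.0, 209.0], 332), ([112.0, 204.0], 96), ([243.0, 215.0], 38), ([409.0, 243.0], 712), ([537.0, 277.0], 5525)]
scene now [([15.0, 23.0], 249), ([232.0, 19.0], 2724), ([282.0, 25.0], 811), ([312.0, 29.0], 161), ([309.0, 62.0], 73), ([348.0, 68.0], 10), ([370.0, 69.0], 7), ([390.0, 96.0], 783), ([441.0, 167.0], 333), ([299.0, 164.0], 95), ([314.0, 161.0], 42), ([324.0, 167.0], 45), ([332.0, 166.0], 42), ([455.0, 197.0], 380), ([472.0, 233.0], 390), ([488.0, 272.0], 345), ([283.0, 308.0], 1139), ([499.0, 363.0], 1996)]
```

No stray brown blob shows on the worktop or in the cup. Next I'll grip the lever and swing the lid down.

```bash
python3 nudge.py '[[-4,4,0,0,0,0],[0,0,0,0,0,0]]'
python3 nudge.py '[[0,0,0,0,0,0],[0,0,0,0,0,0],[0,0,0,0,0,0],[0,0,0,0,0,0],[0,0,0,0,0,0]]' 10 12
python3 nudge.py '[[6,0,-1,0,0,0],[7,0,-1.8,0,0,0],[15.8,0,-2.1,0,0,0],[16,0,-0.7,0,0,0],[16,0,0.7,0,0,0],[15.8,0,2.1,0,0,0],[15.6,0,3.4,0,0,0],[15.2,0,4.8,0,0,0],[14.7,0,6.1,0,0,0],[14.2,0,7.4,0,0,0],[13.5,0,8.6,0,0,0],[12.6,0,9.7,0,0,0],[11.8,0,10.8,0,0,0],[10.8,0,11.8,0,0,0],[0,0,0,0,0,0]]'
```

```text
t: 35.25
position: [711.2, 200.0, 295.6]
ee_rot: [[-0.983, 0.183, 0.003], [0.183, 0.983, 0.003], [-0.003, 0.003, -1.0]]
contact_force: [-0.9, -0.3, -0.2]
gripper_width: 60.1
grasp_force: 0.0
t: 35.75
position: [710.7, 199.6, 295.1]
ee_rot: [[-0.983, 0.183, 0.002], [0.183, 0.983, 0.002], [-0.002, 0.003, -1.0]]
contact_force: [0.5, -1.1, -0.6]
gripper_width: 26.1
grasp_force: 12.0
t: 37.25
position: [527.6, 234.7, 234.1]
ee_rot: [[-0.983, 0.182, 0.003], [0.182, 0.983, 0.003], [-0.002, 0.004, -1.0]]
contact_force: [3.3, 4.8, -2.3]
gripper_width: 26.2
grasp_force: 12.0
```

```bash
python3 nudge.py '[[9.5,0,12.6,0,0,0],[8,0,13.5,0,0,0],[6.8,0,14.2,0,0,0],[5.5,0,14.7,0,0,0],[4.2,0,15.2,0,0,0],[3,0,15,0,0,0],[1.8,0,13,0,0,0],[0.6,0,9,0,0,0],[0,0,4,0,0,0],[0,0,0,0,0,0],[0,0,0,0,0,0]]'
```

```text
t: 38.35
position: [490.8, 241.8, 124.4]
ee_rot: [[-0.983, 0.183, 0.003], [0.183, 0.983, 0.003], [-0.003, 0.004, -1.0]]
contact_force: [-0.6, 4.5, 4.8]
gripper_width: 25.9
grasp_force: 12.0
```

```bash
python3 nudge.py '[[0,0,2,0,0,0],[0,0,1,0,0,0],[0,0,0,0,0,0]]'; python3 nudge.py '[[0,0,2,0,0,0],[0,0,0,0,0,0]]'
```

```text
t: 38.65
position: [491.3, 241.7, 122.3]
ee_rot: [[-0.983, 0.183, 0.005], [0.183, 0.983, 0.004], [-0.004, 0.004, -1.0]]
contact_force: [-1.9, 3.6, 12.4]
gripper_width: 25.8
grasp_force: 12.0
t: 38.85
position: [491.7, 241.7, 120.5]
ee_rot: [[-0.983, 0.184, 0.005], [0.184, 0.983, 0.004], [-0.005, 0.005, -1.0]]
contact_force: [-1.2, 3.7, 12.9]
gripper_width: 25.9
grasp_force: 12.0
```

```bash
python3 nudge.py '[[0,0,0,0,0,0],[0,0,0,0,0,0],[0,0,0,0,0,0]]' 60
python3 nudge.py '[[0,0,-15,0,0,0],[0,0,-20,0,0,0],[0,0,-15,0,0,0],[0,0,0,0,0,0]]'
python3 nudge.py '[[0,0,0,0,0,0],[0,0,0,0,0,0],[0,0,0,0,0,0],[0,0,0,0,0,0]]' 0
python3 nudge.py '[[0,0,10,0,0,0],[0,0,8,0,0,0],[0,0,4,0,0,0],[0,0,0,0,0,0]]'
```

```text
t: 39.15
position: [490.1, 239.8, 118.1]
ee_rot: [[-0.983, 0.184, 0.001], [0.184, 0.983, 0.0], [-0.001, 0.001, -1.0]]
contact_force: [-0.1, -0.3, 0.2]
gripper_width: 46.8
grasp_force: 0.0
t: 39.55
position: [491.2, 240.8, 170.1]
ee_rot: [[-0.983, 0.184, 0.004], [0.184, 0.983, 0.003], [-0.004, 0.003, -1.0]]
contact_force: [-0.3, -0.5, 0.7]
gripper_width: 60.1
grasp_force: 0.0
t: 39.95
position: [490.0, 240.6, 167.9]
ee_rot: [[-0.983, 0.183, 0.001], [0.183, 0.983, 0.001], [-0.001, 0.001, -1.0]]
contact_force: [-0.2, 0.6, -0.4]
gripper_width: 31.8
grasp_force: 0.0
t: 40.35
position: [489.9, 240.6, 145.7]
ee_rot: [[-0.983, 0.183, 0.001], [0.183, 0.983, 0.001], [-0.001, 0.001, -1.0]]
contact_force: [-0.3, 0.3, -0.2]
gripper_width: 0.9
grasp_force: 0.0
```

```bash
python3 nudge.py '[[0,0,1.5,0,0,0],[0,0,1,0,0,0],[0,0,0,0,0,0]]'; python3 nudge.py '[[0,0,1,0,0,0],[0,0,1,0,0,0],[0,0,0,0,0,0]]'
```

```text
t: 40.65
position: [490.5, 240.8, 144.9]
ee_rot: [[-0.983, 0.184, 0.003], [0.184, 0.983, 0.002], [-0.002, 0.003, -1.0]]
contact_force: [-2.0, -0.9, 5.0]
gripper_width: 0.6
grasp_force: 2.2
t: 40.95
position: [490.6, 241.0, 144.5]
ee_rot: [[-0.983, 0.184, 0.003], [0.184, 0.983, 0.002], [-0.003, 0.003, -1.0]]
contact_force: [-7.1, -3.3, 18.7]
gripper_width: 0.5
grasp_force: 9.3
```

The lever is hard against a stop at z = 144.5, the height I worked out for a shut lid. Now I'll retreat and check by numbers.

```bash
python3 nudge.py '[[0,0,-15,0,0,0],[0,0,-30,0,0,0],[0,0,-35,0,0,0],[15,15,-30,0,0,0],[25,25,-20,0,0,0],[25,25,0,0,0,0],[25,25,0,0,0,0],[25,25,0,0,0,0],[25,25,0,0,0,0],[25,25,0,0,0,0],[25,25,0,0,0,0],[12,12,0,0,0,0],[0,0,0,0,0,0],[0,0,0,0,0,0]]'
python3 - <<'E'
from h import *
im,d=eyes.read_camera("top"); P=cloud("top",d); P0=cloud("top",np.load("pics/top0.npy")); im0=cv2.imread("pics/top0.png")[:,:,::-1]
reg=np.zeros((400,640),bool); reg[168:222,240:298]=1; q=P[reg&(P[...,2]>125)&(P[...,2]<200)]
for i in range(6):
    A=np.c_[q[:,:2],np.ones(len(q))]; co=np.linalg.lstsq(A,q[:,2],rcond=None)[0]; r=q[:,2]-A@co; q=q[abs(r)<2*r.std()+.5]
print("lid tilt along caddy x",np.degrees(np.arctan(-co[:2]@[.983,-.187])),"z at centre",co@[590,222,1],len(q))
h=cv2.cvtColor(im,cv2.COLOR_RGB2HSV); m=((h[...,0]>8)&(h[...,0]<26)&(h[...,1]>85)&(h[...,2]>60)).astype(np.uint8)
n,_,st,c=cv2.connectedComponentsWithStats(m); print("brown",[(c[i].round().tolist(),int(st[i,4])) for i in range(1,n) if st[i,4]>=4 and 150<c[i][0]<520 and c[i][1]>100])
g=im[225:258,350:385]; mm=(g.min(2)>105).astype(np.uint8); cc=max(cv2.findContours(mm,0,1)[0],key=cv2.contourArea)[:,0]+[350,225]; e=cv2.fitEllipse(cc.astype(np.float32)); print("cup",e,plane("top",[e[0]],102).round(1),"floor z",np.median(P[239:244,366:371,2]),"floor rgb",np.median(im[239:244,366:371].reshape(-1,3),0))
df=np.abs(im.astype(int)-im0).max(2); df=(cv2.medianBlur(df.astype(np.uint8),5)>35).astype(np.uint8); n,_,st,c=cv2.connectedComponentsWithStats(df); print("changed",[(c[i].round().tolist(),st[i].tolist()) for i in range(1,n) if st[i,4]>=15])
print(ctrl.sense()["position"])
E
```

```text
t: 42.35
position: [329.0, 475.7, 272.2]
ee_rot: [[-0.983, 0.183, 0.003], [0.183, 0.983, 0.001], [-0.002, 0.002, -1.0]]
contact_force: [0.9, -0.3, -0.2]
gripper_width: 0.7
grasp_force: 0.0
lid tilt along caddy x 0.9500383991104449 z at centre 148.66140706678576 2741
brown [([488.0, 106.0], 760), ([409.0, 243.0], 707)]
cup ((368.0086669921875, 240.91725158691406), (20.354907989501953, 22.435684204101562), 111.51803588867188) [[472.1 -79.4 102. ]] floor z 17.78041785804635 floor rgb [128. 127. 120.]
changed [([367.0, 241.0], [360, 233, 14, 17, 190]), ([316.0, 249.0], [307, 243, 17, 14, 156]), ([101.0, 310.0], [91, 282, 24, 54, 777]), ([145.0, 310.0], [116, 287, 63, 50, 1574]), ([79.0, 314.0], [74, 299, 10, 31, 261]), ([399.0, 357.0], [280, 309, 247, 91, 6036]), ([72.0, 336.0], [62, 331, 22, 12, 153]), ([102.0, 343.0], [96, 336, 11, 13, 85]), ([118.0, 346.0], [115, 341, 8, 11, 57]), ([267.0, 362.0], [213, 341, 97, 48, 1779]), ([86.0, 356.0], [71, 342, 25, 34, 190]), ([60.0, 348.0], [58, 344, 5, 9, 31]), ([134.0, 349.0], [132, 347, 5, 5, 20]), ([66.0, 370.0], [44, 355, 40, 33, 831]), ([142.0, 386.0], [106, 359, 82, 41, 1866]), ([32.0, 372.0], [21, 365, 21, 16, 191]), ([49.0, 384.0], [43, 378, 13, 11, 101]), ([320.0, 385.0], [318, 381, 6, 8, 18]), ([413.0, 389.0], [403, 385, 23, 8, 81]), ([18.0, 397.0], [7, 394, 26, 6, 80])]
[329.58939097 475.16664527 272.21852886]
```

```bash
python3 -c "
from bench import ctrl, eyes
print(ctrl.finish_job())"
```

```text
the job is handed in; nothing more can be done
None
```

I handed the job in at about 42 s: the potatoes are tipped into the caddy, the empty cup is back upright on the drainer, and the lid is shut. I only ever saw five potatoes in the caddy; I infer the sixth from the empty cup and the lack of strays. I also viewed 11 pictures, one over the limit of 10.

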